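Strip the used ear speculum and hold it up in the tongs

TASK

Push the orange thumb slide on the video otoscope fully forward so that the used metal ear speculum is pushed off the nose and drops into the steel tray, and let the slide spring all the way back. Then take the blue-gripped tongs from their rest, close them on the speculum and lift it at least 10 cm above the desk, finishing while you hold it there still, carried by the squeezed tongs alone. The speculum is dirty: never touch it with the gripper or arm, only with the tongs, and do not disturb the charger, the spray bottle or the jar.

Things in the scene. Friction and masses are not known exactly. Their poses are not given: they have to be found in the camera images.
- otoscope: White video otoscope (barrel 26 mm diameter, 190 mm long) fixed level in two black forks on a black box 105 x 150 x 26 mm; fixed to the desk. Origin on the desk under the box; the barrel lies along local y over the origin, axis 62 mm and top 75 mm above the desk, from y = +85 mm (cable end) to y = -105 mm. Its thin nose (11 mm diameter, to y = -129 mm) points along local -y, overhanging the tray.
- slide_pad (a point): Centre of the orange thumb pad that stands up on top of the barrel: 16 mm (local x) x 9 mm (local y, the slide direction) x 20 mm tall, from 75 to 95 mm above the desk, on a 3 mm high foot plate 26 mm long; straight above the otoscope's origin when the slide is home. Same axes as the otoscope. Behind it (local +y) the barrel's top is bare for 80 mm.
- ejector (a joint): Travel of the thumb slide in m: 0 home, 0.020 fully forward (towards the nose, local -y of the otoscope). A spring returns it when let go; pushing takes about 2 N at first and 5 N at the end. A ring it drives pushes the speculum off the nose, which needs about 17 mm.
- speculum_mid (a point): The used steel ear speculum, loose, 14 g, 38 mm long: middle of its axis. Local -y points to its narrow end: a hollow eight-sided collar 17.6 mm across flats (y +3 to +19 mm), then a cone narrowing to 7 mm (to y = -19 mm). It starts with the collar on the otoscope's nose, 61 mm above the desk; pushed off, it drops into the tray and mostly lies on its side just beyond the nose, turned more or less.
- tray_floor (a point): Centre of the black liner, 5 mm above the desk, of the fixed open steel tray under and beyond the otoscope's nose: 125 mm (local x) x 165 mm (local y), outside; walls 3 mm thick, 18 mm high.
- tongs_rest: Fixed steel rest of the tongs: plate 120 x 74 x 6 mm and two crossbars (6 mm wide, at local x = -55 and +45 mm) on which the tongs lie 58 mm above the desk, with end stops up to 62 mm. Between the bars there is room for fingers down to the plate. Origin on the desk, local x along the tongs. The tongs lift straight up off it.
- tongs_grip (a point): Grip place of the loose steel spring tongs (72 g, 225 mm long): centre between the two blue sleeves (50 x 14 mm), at the centre of mass; 64 mm above the desk in the rest. Local x points to the tips, z up; squeeze along y. Width over the sleeves: 48 mm free, 30 mm with the collar in the tips. The spring resists 6 to 8.5 N, so slightly squeezed they carry open. Bow end at x = -108 mm.
- tongs_tip (a point): Centre between the two blue tips, 108 mm ahead of (local x) and 48 mm below tongs_grip. Each tip is 18 mm (x) x 16 mm tall x 4 mm thick, so ends 8 mm below this point. Gap between the tips: 56 mm free, 42 mm with the sleeves squeezed to 41 mm, 17 mm at 30 mm. The arms run level to 66 mm ahead of tongs_grip, then slope down and forward to the tips.
- charger: Bystander: black hearing-aid charger pod, 74 x 62 x 65 mm, loose; origin at its underside.
- spray: Bystander: cleaning-spray bottle, 42 mm diameter, 115 mm tall, loose; origin at its underside.
- tip_jar: Bystander: white jar with green lid, 60 mm diameter, 65 mm tall, loose; origin at its underside.

How it is judged:
On the way, in this order (a step that is already met when the one before it is completed fails the run):
1. the thumb slide is pushed fully forward (value of joint ejector above 0.017 m), for 0.03 s.
2. the speculum lies in the tray and the slide has sprung back (height (world z) of speculum_mid below 0.032 m and x of speculum_mid in the frame of tray_floor between -0.062 and 0.062 m and y of speculum_mid in the frame of tray_floor between -0.082 and 0.082 m and value of joint ejector below 0.003 m), for 0.2 s.
At the end, for the whole second after the job is handed in: The speculum's middle is at least 95 mm above the desk, at rest (under 30 mm/s), squeezed (over 1 N) between the tongs' tips (within 40 mm of their centre); the gripper holds the tongs (over 2 N), which touch neither rest nor otoscope; the slide is home within 3 mm (height (world z) of speculum_mid above 0.095 m and contact force between speculum and tongs above 1 N and contact force between the fingers and tongs above 2 N and distance between speculum_mid and tongs_tip below 0.04 m and contact force between tongs and tongs_rest below 0.05 N and contact force between each of tongs, speculum and otoscope below 0.05 N and linear speed of speculum below 0.03 m/s and value of joint ejector below 0.003 m); the arm keeps its last pose, push and grip.
It fails at once if the gripper or arm touches the dirty speculum (contact force between speculum and the fingers above 0.1 N or contact force between speculum and the arm above 0.1 N).
It fails at once if the charger is moved by more than 20 mm (distance of charger from where it was at the start of the episode above 0.02 m).
It fails at once if the spray bottle is moved by more than 20 mm (distance of spray from where it was at the start of the episode above 0.02 m).
It fails at once if the jar is moved by more than 20 mm (distance of tip_jar from where it was at the start of the episode above 0.02 m).
It also fails if it takes over 58 s, if anything falls off the work surface, if the arm or the gripper's body presses on something with over 40 N, if the wrist force passes 120 N, or if a joint passes its speed limit or range.

ROBOT

A 7-joint arm with a two-finger parallel gripper is mounted at the origin on the work surface. World frame = base frame: x ahead of the robot, y to its left, z up, the work surface at z = 0. Lengths are in m, angles in rad, forces in N, time in s.
With the tool pointing down it reaches from about 0.4 to 0.85 m from the base axis. Payload 6.9 kg.
Tool frame: the origin (TCP) lies midway between the tips of the shut fingers; the grasp point (between the pads) lies behind it (ctrl.pinch_z is the z of the grasp point in the tool frame, in m); z points along the fingers, y is the line along which they close (so a half turn about z gives the same grasp; the last joint's range is limited). The gripper opens to 85 mm and grips with 20 to 120 N. Pads are 22 mm wide; open, the fingers measure 114 mm over their backs; the gripper's body (76 mm by 85 mm) begins 54 mm behind the grasp point. The pads swing forward as they close: fully open they stand 13 mm farther back than shut.
Start: joints at [1.393, 0.507, -0.238, 1.5, 0.126, 1.149, -0.155], TCP at [0.175, -0.6, 0.231] pointing down, gripper open.
Joint ranges: [-3.08, 3.08], [-0.24, 2.05], [-1.43, 1.35], [0, 2.5], [-1.52, 4.66], [0.17, 1.96], [-2.89, 2.89]. Speed limits (rad/s): [2.39, 2.39, 3.14, 3.14, 3.14, 3.14, 3.14].

INTERFACE

Orientations are given as a unit quaternion [w, x, y, z].
In Python, from station import ctrl, get_state, vision, ticket, models gives the robot as it stands. Calls block until the motion is done:
- ctrl.movep(position, orientation): joint-space move of the TCP to a pose.
- ctrl.movel(position, frame=None, max_speed=0.15): straight line of the TCP; frame=None keeps the orientation; max_speed is the mean speed in m/s.
- ctrl.set_joints(angles): joint-space move.
- ctrl.ungrasp() and ctrl.close_gripper(force=None): open the fingers fully, or close them until they stop; force is the grip in N (None keeps the last).
- ctrl.pause(seconds).
- ctrl.ik(position, orientation): joint angles nearest the present ones, or None.
- get_state(): the state.
- vision.grab_frame(name): name is "side" or "top"; returns (picture, depth): 400x640x3 uint8, blue, green, red; 400x640 float32, m along the optical axis (not along the pixel's ray), 0 where there is no reading.
- vision.camera_info(name): a dict with "mtx" (3x3 intrinsics, pixels), "R" (3x3) and "t" (3): a world point X has camera coordinates R X + t. Camera axes: x right, y down, z forward; pixel columns grow to the right and rows downward; lengths in m; the calibration is good to about 2 mm. A picture is of the moment at which its call begins. camera_info takes no time and is no camera call.
A pose or a line that the arm cannot do raises ctrl.Unreachable and nothing moves.
- ticket.close_job(): hands the job in; it is judged then, once.
Trained networks look in the newest picture that a camera, given by its name, has taken for a name from the list of things; names that differ only in an ending like _2 or _b are one class to them, and where a whole thing is asked for, a point or a joint stands for the part that bears it (a point fixed in the world has none). Each returns a list of dicts, best first, with "p" (0 to 1); they miss things now and then, are a little off and sometimes report something else, mostly with a low value. They report only what shows in the picture. A call takes as long as a camera call.
- models.recognise(camera, target): "point" ([column, row] in pixels, amid what is visible of it).
- models.masks_of(camera, target): "mask" (400x640 bool, what is visible of it) and "point" ([column, row] in pixels, amid what is visible of it).
The state is a dict: "time": time; "qpos": joint angles; "qd": joint speeds; "tau": joint torques, N m; "tcp_pos": TCP position; "eef_rot": TCP orientation; "contact_force": force on the tool from outside, world axes, zero at the start; "wrist_torque": the same for the moment, N m; "width": finger opening in m; "gripper_force": force on a finger pad.
Only numpy, scipy, OpenCV 4.12 (cv2) and the standard library are available. Lean on these libraries where they do the work, as an engineer would, in place of code of your own. Each camera call takes 0.05 s, during which the arm holds its last target. There are 200 camera calls.

## Working session

There is one attempt and no reset: what is moved stays moved. The work goes in short steps, each a Python script; the robot and the scene stay as the last script left them, time stands still between calls to the robot, and variables do not carry over. Pictures are saved under pics/ and viewed, at most 10 in all, crops included, and the job is handed in when it is done.

```bash
ls; mkdir -p pics; cat > h.py <<'E'
import numpy as np, cv2
from station import ctrl, get_state, vision, ticket, models
def cloud(cam, depth):
    c=vision.camera_info(cam); K,R,t=map(np.array,(c["mtx"],c["R"],c["t"]))
    v,u=np.mgrid[0:400,0:640]
    X=np.stack([(u-K[0,2])/K[0,0]*depth,(v-K[1,2])/K[1,1]*depth,depth],-1)
    return (X-t)@R      # HxWx3 world
def proj(cam,P):
    c=vision.camera_info(cam); K,R,t=map(np.array,(c["mtx"],c["R"],c["t"]))
    q=(R@np.asarray(P)+t); q=K@q; return q[:2]/q[2]
E
python3 - <<'E'
from h import *
print(ctrl.pinch_z)
ims=[]
for cam in("top","side"):
    im,d=vision.grab_frame(cam); np.savez(f"f_{cam}.npz",im=im,d=d); W=cloud(cam,d)
    cv2.imwrite(f"pics/{cam}0.png",im)
    for n in["otoscope","slide_pad","speculum_mid","tray_floor","tongs_rest","tongs_grip","tongs_tip","charger","spray","tip_jar"]:
        try: m=models.masks_of(cam,n)
        except Exception as e: print(n,e); continue
        for r in m[:2]:
            P=W[r["mask"]&(d>0)]
            if len(P)==0: continue
            print(cam,n,round(r["p"],2),np.round(r["point"]),len(P),"med",np.round(np.median(P,0),3),"lo",np.round(np.percentile(P,2,axis=0),3),"hi",np.round(np.percentile(P,98,axis=0),3))
print(get_state()["time"],get_state()["eef_rot"])
E
```

```text
pics
-0.0187
top otoscope 0.66 [239. 215.] 2784 med [0.567 0.169 0.028] lo [0.515 0.07  0.005] hi [0.619 0.275 0.08 ]
top slide_pad 0.72 [244. 220.] 104 med [0.565 0.159 0.079] lo [0.549 0.058 0.072] hi [0.574 0.181 0.097]
top speculum_mid 0.62 [292. 224.] 63 med [0.551 0.041 0.069] lo [0.546 0.025 0.063] hi [0.558 0.054 0.073]
top speculum_mid 0.21 [402. 163.] 797 med [ 0.711 -0.23   0.03 ] lo [ 0.678 -0.268  0.011] hi [ 0.743 -0.194  0.066]
top tray_floor 0.76 [314. 228.] 3231 med [ 0.536 -0.008  0.006] lo [ 0.475 -0.087  0.001] hi [0.603 0.08  0.022]
top tongs_rest 0.59 [423. 237.] 1395 med [ 0.522 -0.286  0.007] lo [ 0.479 -0.345  0.001] hi [ 0.564 -0.227  0.072]
top tongs_grip 0.86 [429. 246.] 202 med [ 0.507 -0.286  0.069] lo [ 0.489 -0.382 -0.   ] hi [ 0.581 -0.186  0.073]
top tongs_tip 0.75 [464. 244.] 66 med [ 0.507 -0.372  0.068] lo [ 0.489 -0.399 -0.003] hi [ 0.586 -0.177  0.073]
top charger 0.67 [399. 160.] 739 med [ 0.712 -0.229  0.031] lo [ 0.68  -0.266  0.023] hi [ 0.743 -0.195  0.066]
top tip_jar 0.77 [348. 142.] 468 med [ 0.752 -0.095  0.065] lo [ 0.728 -0.122  0.026
[... 620 characters left out ...]
16 med [0.562 0.156 0.077] lo [0.545 0.062 0.064] hi [0.575 0.183 0.095]
side tongs_tip 0.56 [437. 174.] 669 med [ 0.522 -0.268  0.063] lo [ 0.492 -0.377  0.012] hi [ 0.582 -0.164  0.07 ]
side charger 0.73 [360. 157.] 890 med [ 0.708 -0.215  0.028] lo [ 0.677 -0.26   0.007] hi [ 0.737 -0.19   0.063]
side charger 0.47 [304. 172.] 846 med [ 0.746 -0.083  0.044] lo [ 0.728 -0.146 -0.001] hi [ 0.817 -0.064  0.065]
side spray 0.97 [258. 199.] 764 med [0.753 0.043 0.06 ] lo [ 0.743  0.023 -0.002] hi [0.774 0.056 0.114]
side tip_jar 0.9 [302. 173.] 825 med [ 0.745 -0.082  0.046] lo [ 0.728 -0.115  0.002] hi [ 0.778 -0.064  0.065]
1.1 [-5.57947720e-06  9.89950543e-01  1.41414013e-01  1.57217697e-05]
```

View pics/top0.png

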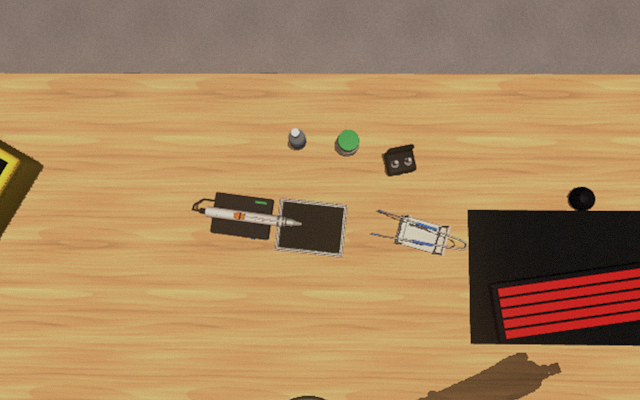

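View pics/side0.png

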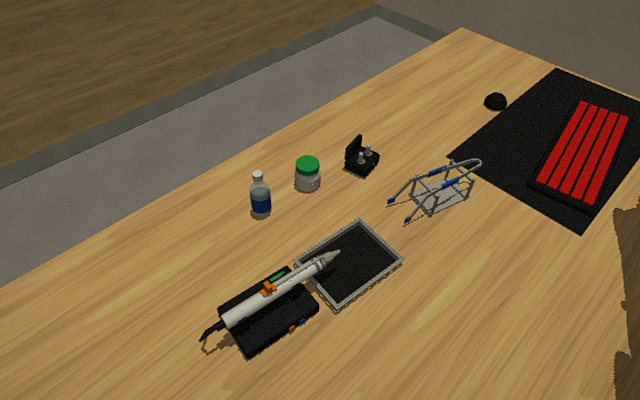

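```bash
python3 - <<'E'
from h import *
for cam in("top","side"):
    f=np.load(f"f_{cam}.npz"); im,d=f["im"],f["d"]; W=cloud(cam,d)
    x,y,z=W[...,0],W[...,1],W[...,2]
    hsv=cv2.cvtColor(im,cv2.COLOR_BGR2HSV)
    H,S,V=hsv[...,0].astype(int),hsv[...,1],hsv[...,2]
    def show(n,m):
        P=W[m&(d>0)]
        if len(P)<4: print(cam,n,len(P));return
        l=cv2.minAreaRect(P[:,:2].astype(np.float32)*1000)
        c=P.mean(0); w,v=np.linalg.eigh(np.cov(P[:,:2].T)); print(cam,n,len(P),"mean",np.round(c,4),"lo",np.round(np.percentile(P,3,axis=0),4),"hi",np.round(np.percentile(P,97,axis=0),4),"ang",np.round(np.degrees(np.arctan2(v[1,1],v[0,1])),1),"rect",np.round(l[0],1),np.round(l[1],1),round(l[2],1))
    box=(x>.45)&(x<.65)&(y>0)&(y<.32)
    show("orange",box&(H>4)&(H<22)&(S>120)&(V>80)&(z>.06))
    show("orange_hi",box&(H>4)&(H<22)&(S>120)&(V>80)&(z>.085))
    show("barrel",box&(S<60)&(V>140)&(z>.068)&(z<.08)&(y>.08))
    show("box",box&(z>.02)&(z<.03)&(V<90)&(y>.08))
    tr=(x>.44)&(x<.65)&(y>-.13)&(y<.1)
    show("traywall",tr&(z>.012)&(z<.022))
    show("trayfloor",tr&(V<70)&(z<.009)&(z>.002))
    tb=(x>.4)&(x<.65)&(y<-.12)&(y>-.5)
    show("blue",tb&(H>95)&(H<125)&(S>110)&(z>.0))
    show("blue_hi",tb&(H>95)&(H<125)&(S>110)&(z>.055))
    show("tongs_hi",tb&(z>.06)&(z<.08))
    show("restplate",tb&(z<.0085)&(z>.0045))
E
```

```text
top orange 68 mean [0.5695 0.1836 0.0835] lo [0.5621 0.1594 0.0637] hi [0.5814 0.2815 0.0973] ang 85.2 rect [571.3 223.6] [132.7  15.4] 87.6
top orange_hi 29 mean [0.5682 0.1685 0.0943] lo [0.562  0.1644 0.0872] hi [0.574  0.1731 0.0979] ang 176.4 rect [568.  168.9] [12.   9.5] 0.6
top barrel 538 mean [0.5682 0.1666 0.0738] lo [0.5507 0.0851 0.0691] hi [0.5841 0.248  0.0783] ang 82.7 rect [568.3 167.5] [177.   22.4] 83.0
top box 1542 mean [0.5685 0.1745 0.0265] lo [0.5175 0.1039 0.023 ] hi [0.6196 0.2442 0.0294] ang 78.5 rect [571.3 196.8] [194.9 104.7] 82.9
top traywall 572 mean [ 0.5412 -0.005   0.0187] lo [ 0.4705 -0.0925  0.0144] hi [0.6102 0.0862 0.0217] ang 85.2 rect [541.3   5.7] [192.  134.2] 84.3
top trayfloor 2362 mean [ 0.5405 -0.0057  0.0056] lo [ 0.4869 -0.0753  0.0026] hi [0.5956 0.0699 0.0084] ang 86.6 rect [541.5  -2.1] [155.7 116.5] 84.1
top blue 66 mean [ 0.5303 -0.2719  0.0681] lo [ 0.5027 -0.3028  0.025 ] hi [ 0.5831 -0.1787  0.0733] ang 65.5 rect [ 542.5 -236.7] [135.3  61.7] 79.1
top blue_hi 62 mean [ 0.5278 -0.2781  0.071 ] lo [ 0.5027 -0.303   0.0683] hi [ 0.5
[... 1174 characters left out ...]
 0.0022] hi [0.5998 0.0692 0.0066] ang 96.0 rect [539.9  -0. ] [164.3 124.2] 84.0
side blue 222 mean [ 0.5276 -0.2717  0.049 ] lo [ 0.4482 -0.468   0.0007] hi [ 0.5838 -0.1619  0.0703] ang 77.0 rect [ 514.  -326.7] [337.6 183.9] 82.6
side blue_hi 150 mean [ 0.5228 -0.2753  0.0666] lo [ 0.4984 -0.3005  0.0595] hi [ 0.5504 -0.2516  0.0708] ang 174.3 rect [ 524.4 -280.7] [54.2 49.8] 76.9
side tongs_hi 497 mean [ 0.5222 -0.2895  0.0659] lo [ 0.4916 -0.3755  0.0604] hi [ 0.566  -0.212   0.0702] ang 75.4 rect [ 520.5 -292.5] [178.5  73.3] 75.3
side restplate 469 mean [ 0.5193 -0.2795  0.0055] lo [ 0.4816 -0.3383  0.0045] hi [ 0.5651 -0.2239  0.0074] ang 69.4 rect [ 521.4 -328.1] [332.6 122.5] 67.5
```

The top view shows the otoscope pad near (239,215), the tray near (312,228), and the tongs near (423,236) with their tips pointing left toward (375,222). The side view agrees: pad at (268,287), tongs at (435,190). The network masks and the depth fits match both pictures. I'll check the gripper interface for partial closing, then push the slide.

```bash
python3 - <<'E'
from h import *
q=down(-7.2); print(ctrl.ik(list(OT+.045*oy)+[.2],q),ctrl.ik(list(OT+.045*oy)+[.084],q))
t=get_state()["time"]
ctrl.close_gripper(20)
ctrl.movep(list(OT+.042*oy)+[.18],q); print(get_state()["time"]-t)
ctrl.movel(list(OT+.042*oy)+[.086])
s=get_state(); print(s["time"],s["tcp_pos"],s["contact_force"],s["width"])
f0=np.array(s["contact_force"])
for y in np.arange(.030,-.012,-.003):
    ctrl.movel(list(OT+y*oy)+[.086],max_speed=.06)
    s=get_state(); p=np.array(s["tcp_pos"]); f=np.array(s["contact_force"])-f0
    print(round(y,3),round((p[:2]-OT)@oy,4),np.round(f,1),round(s["time"],2))
    if f[:2]@oy>8: break
E
```

```text
[ 0.05578551  0.59467936 -0.76960948  1.5787765   0.44139911  1.14948861
 -2.5078591 ] [-0.10505492  0.66521863 -0.48459725  1.71666051  0.39023651  0.85698201
 -2.45728213]
3.9332999999999996
5.8083 [0.5731918  0.2125289  0.08671748] [0.62768097 0.41181324 0.33286135] -0.0001488309895458536
0.03 0.0291 [-0.7 -0.5 -1.3] 6.16
0.027 0.0268 [-1.3  0.1 -0.5] 6.41
0.024 0.0238 [-0.5 -0.1 -0.2] 6.66
0.021 0.0207 [-0.5 -0.3 -0.4] 6.91
0.018 0.0177 [-0.5 -0.8 -1.1] 7.16
0.015 0.0153 [-0.5  1.3  0.1] 7.41
0.012 0.0121 [-1.7  1.8  0.3] 7.66
0.009 0.009 [-1.3  2.2 -0.1] 7.91
0.006 0.0059 [-1.3  3.   1.3] 8.16
0.003 0.0029 [-1.7  2.8  0.1] 8.41
0.0 -0.0 [-0.2  3.5  0.7] 8.66
-0.003 -0.0029 [-1.7  4.5  0.3] 8.91
-0.006 -0.0039 [0.5 9.2 0.3] 9.16
```

```bash
python3 - <<'E'
from h import *
ctrl.movel(list(OT+.032*oy)+[.086],max_speed=.15)
ctrl.movel(list(OT+.032*oy)+[.2],max_speed=.25)
for cam in("top","side"):
    im,d=vision.grab_frame(cam); np.savez(f"g_{cam}.npz",im=im,d=d); W=cloud(cam,d)
    for r in models.masks_of(cam,"speculum_mid")[:2]:
        P=W[r["mask"]&(d>0)]; print(cam,r["p"],r["point"],len(P),np.round(np.median(P,0),4),cv2.minAreaRect(P[:,:2].astype(np.float32)*1000))
a=cv2.resize(np.load("g_top.npz")["im"][180:270,190:360],None,fx=4,fy=4,interpolation=cv2.INTER_CUBIC)
b=cv2.resize(np.load("g_side.npz")["im"][210:360,200:420],(528,360)[::1])[:, :]
b=cv2.resize(b,(680,464))[:240]; cv2.imwrite("pics/spec1.png",np.vstack([a,b]))
print(get_state()["time"],models.masks_of("top","slide_pad")[0]["point"])
E
```

```text
top 0.52 [296.7, 223.7] 56 [0.5511 0.0356 0.0184] ((551.0575561523438, 34.20819854736328), (27.761411666870117, 15.493127822875977), 89.52144622802734)
side 0.56 [327.3, 269.6] 149 [0.5493 0.0487 0.0165] ((551.4406127929688, 40.618961334228516), (39.58809280395508, 17.69489097595215), 86.24726867675781)
10.3667 [297.4, 138.3]
```

View pics/spec1.png

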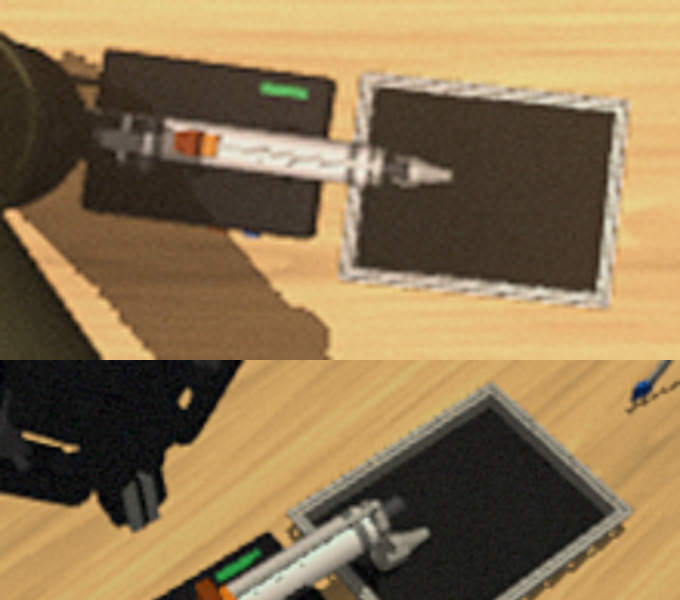

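The speculum lies in the tray with its axis along y: narrow tip at crop (452,175), collar end partly under the nose at about (385,170). Its middle is at about (0.551, 0.041). The slide is back home at crop (195,140). Next, the tongs.

```bash
python3 - <<'E'
from h import *
G=[.5255,-.279]; q=down(75.4)
ctrl.ungrasp()
ctrl.movep(G+[.16],q); 
ctrl.movel(G+[.043],max_speed=.15)
s=get_state(); print(s["time"],s["tcp_pos"],s["qpos"],s["contact_force"],s["width"])
try:
    ctrl.close_gripper(7)
except Exception as e: print(repr(e))
s=get_state(); print(s["time"],s["width"],s["gripper_force"],s["contact_force"])
E
```

```text
13.9 [ 0.52620993 -0.278804    0.04384519] [ 1.01476552  0.860108   -1.0071207   1.79406993  0.86528333  1.00000915
 -0.60519054] [0.32248286 0.69164987 0.06691438] 0.08517059614696229
14.4917 0.02179998354987442 23.299048491753638 [ 0.1843942   0.1755657  16.86359428]
```

20 N is the minimum grip and it closes the tongs completely, to 22 mm over the sleeves. Nearer the bow the lever is shorter, so 20 N should hold them only partly squeezed there and more force should close them. I'll measure the tongs' outline.

```bash
python3 - <<'E'
from h import *
G=np.array([.5255,-.279]); a=np.radians(75.4); X=np.array([np.cos(a),np.sin(a)]); Y=np.array([-X[1],X[0]])
for cam in("top","side"):
    f=np.load(f"f_{cam}.npz"); W=cloud(cam,f["d"]); H=cv2.cvtColor(f["im"],cv2.COLOR_BGR2HSV)
    l=np.stack([(W[...,:2]-G)@X,(W[...,:2]-G)@Y,W[...,2]],-1)
    m=(f["d"]>0)&(abs(l[...,1])<.06)&(l[...,0]>-.13)&(l[...,0]<.125)
    for x0 in range(-115,120,10):
        p=l[m&(abs(l[...,0]*1000-x0)<5)]*1000
        t=p[(p[:,2]>60)] if x0<65 else p[p[:,2]>12]
        n=t[t[:,1]<0];o=t[t[:,1]>=0]
        f2=lambda k:(np.round(np.percentile(k[:,1],[5,50,95])),np.round(np.median(k[:,2])),len(k)) if len(k) else None
        print(cam,x0,f2(n),f2(o))
    b=m&(H[...,0]>95)&(H[...,0]<125)&(H[...,1]>110)&(l[...,2]>.055)
    print("sleeve x",np.percentile(l[b][:,0],[2,98]))
    pl=l[m&(l[...,2]<.0085)&(l[...,2]>.0045)&(abs(l[...,1])<.037)&(H[...,1]<60)]; print("plate x",np.percentile(pl[:,0],[2,50,98]),np.percentile(pl[:,1],[2,98]))
E
```

```text
top -115 None None
top -105 (array([-8., -4., -1.]), np.float64(67.0), 9) (array([1., 6., 9.]), np.float64(68.0), 13)
top -95 (array([-11.,  -8.,  -6.]), np.float64(68.0), 11) (array([10., 12., 13.]), np.float64(69.0), 7)
top -85 (array([-12., -10.,  -9.]), np.float64(69.0), 6) (array([11., 12., 13.]), np.float64(69.0), 5)
top -75 (array([-11., -10.,  -9.]), np.float64(69.0), 5) (array([13., 14., 15.]), np.float64(70.0), 5)
top -65 (array([-34., -13., -11.]), np.float64(68.0), 9) (array([13., 14., 14.]), np.float64(69.0), 3)
top -55 (array([-35., -14., -11.]), np.float64(65.0), 14) (array([ 4., 15., 36.]), np.float64(63.0), 17)
top -45 (array([-16., -15., -13.]), np.float64(70.0), 7) (array([15., 16., 18.]), np.float64(71.0), 6)
top -35 (array([-17., -15., -14.]), np.float64(71.0), 6) (array([16., 17., 18.]), np.float64(70.0), 4)
top -25 (array([-21., -17., -15.]), np.float64(71.0), 10) (array([16., 19., 22.]), np.float64(71.0), 10)
top -15 (array([-22., -19., -16.]), np.float64(70.0), 13) (array([18., 21., 23.]), np.float64(70.0), 11)
top -5 (array([-22., -20., -17.]), np.float64(71
[... 3233 characters left out ...]
.float64(62.0), 21) (array([26., 27., 29.]), np.float64(64.0), 19)
side 75 (array([-28., -26., -25.]), np.float64(55.0), 26) (array([26., 28., 29.]), np.float64(57.0), 21)
side 85 (array([-29., -27., -26.]), np.float64(43.0), 23) (array([27., 29., 30.]), np.float64(45.0), 23)
side 95 (array([-31., -28., -27.]), np.float64(32.0), 25) (array([29., 30., 31.]), np.float64(34.0), 21)
side 105 (array([-31., -29., -27.]), np.float64(20.0), 22) (array([28., 31., 32.]), np.float64(23.0), 19)
side 115 (array([-32., -29., -29.]), np.float64(19.0), 14) (array([30., 31., 33.]), np.float64(19.0), 18)
sleeve x [-0.02165665  0.02452055]
plate x [-0.05986874 -0.00487835  0.05331684] [-0.03312545  0.03577758]
```

The tongs pivot about 88 mm behind the grip centre. At x ≈ -74, just behind the rear bar, the lever is about 25 mm, so 20 N should leave them open and 60–100 N should close them. I'll regrip there.

```bash
cat >> h.py <<'E'
G=np.array([.5258,-.278]); TX=np.array([np.cos(np.radians(75.4)),np.sin(np.radians(75.4))])
GX=-.074   # where the pads hold, tongs x
E
python3 - <<'E'
from h import *
ctrl.ungrasp()
p=get_state()["tcp_pos"]
ctrl.movel([p[0],p[1],.12],max_speed=.25)
B=list(G+GX*TX)
ctrl.movel(B+[.12],max_speed=.25)
ctrl.movel(B+[.043],max_speed=.2)
s=get_state(); print(s["time"],s["tcp_pos"],s["contact_force"])
ctrl.close_gripper(20)
s=get_state(); print(s["time"],s["width"],s["gripper_force"],s["contact_force"],s["qpos"])
ctrl.movel(B+[.053],max_speed=.05)
s=get_state(); print(s["time"],s["width"],s["gripper_force"],s["contact_force"])
im,d=vision.grab_frame("side"); np.savez("k_side.npz",im=im,d=d)
im2,_=vision.grab_frame("top")
a=cv2.resize(im[110:240,360:520],(640,520)); b=cv2.resize(im2[180:270,360:480],(640,480))
cv2.imwrite("pics/grip1.png",cv2.resize(np.hstack([a[:480],b]),(800,300)))
E
```

```text
16.5583 [ 0.5078385  -0.34847655  0.04344035] [ 0.90294298 -0.0215209   0.53556377]
17.1167 0.028577713618225756 20.019695623777807 [-1.30474308  0.29527727  4.20730903] [ 1.12029046  0.88657299 -1.01305272  1.73564065  0.86954257  1.03701882
 -0.46817822]
17.4667 0.028413755046658246 20.049692052416503 [ 0.45631374  0.35823411 -0.62483595]
```

View pics/grip1.png

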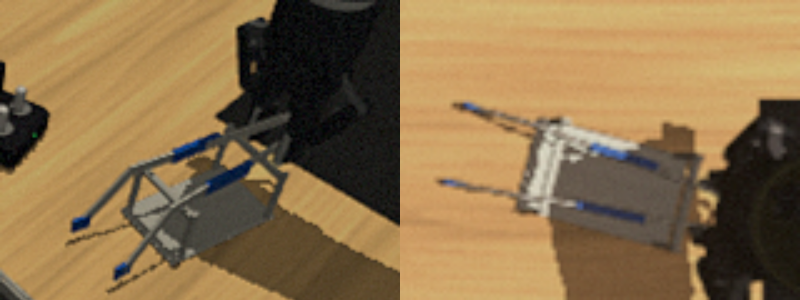

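The tongs are lifted and carried open: tips at (80,222) and (122,270) in the side crop, clear of the bars. I'll raise them, move to a pre-pose short of the speculum, and measure tip gap, height and heading there.

```bash
cat >> h.py <<'E'
def tips(cam,im,d,s):
    """blue points in tool-based tongs frame: x along tool x, y lateral, z world"""
    W=cloud(cam,d); H=cv2.cvtColor(im,cv2.COLOR_BGR2HSV)
    w,x,y,z=s["eef_rot"]; X=Ro.from_quat([x,y,z,w]).as_matrix()[:2,0]; X=X/np.linalg.norm(X); Y=np.array([-X[1],X[0]])
    r=W[...,:2]-np.array(s["tcp_pos"])[:2]; l=np.stack([r@X,r@Y,W[...,2]],-1)
    b=(d>0)&(H[...,0]>95)&(H[...,0]<125)&(H[...,1]>110)&(abs(l[...,1])<.045)
    for n,lo,hi in(("sleeve",.04,.11),("tip",.15,.215)):
        for sg in(-1,1):
            P=l[b&(l[...,0]>lo)&(l[...,0]<hi)&(l[...,1]*sg>0)&(l[...,2]>s["tcp_pos"][2]-.06)]*1000
            if len(P)>2: print(cam,n,sg,len(P),np.round(P.mean(0),1),np.round(np.percentile(P,5,axis=0)),np.round(np.percentile(P,95,axis=0)))
E
python3 - <<'E'
from h import *
B=list(G+GX*TX)
ctrl.movel(B+[.12],max_speed=.15)
u=np.array([np.cos(np.radians(86)),np.sin(np.radians(86))])
T=np.array([.551,.0515])-.075*u       # tip position before entry
ctrl.movel(list(T-.182*u)+[.12],frame=down(86),max_speed=.15)
s=get_state(); print(s["time"],s["tcp_pos"],s["width"],s["qpos"])
for cam in("side","top"):
    im,d=vision.grab_frame(cam); tips(cam,im,d,s); np.savez(f"m_{cam}.npz",im=im,d=d)
    W=cloud(cam,d)
    for r in models.masks_of(cam,"speculum_mid")[:1]:
        P=W[r["mask"]&(d>0)]; P=P[(P[:,2]<.04)&(P[:,2]>.007)]; print(cam,"spec",r["p"],r["point"],len(P),np.round(np.median(P,0),4),cv2.minAreaRect(P[:,:2].astype(np.float32)*1000),np.percentile(P,[3,97],axis=0).round(4))
    if cam=="side": cv2.imwrite("pics/pre.png",cv2.resize(im[180:330,240:440],(800,600)))
E
```

```text
19.3 [ 0.53282684 -0.20603353  0.11973538] 0.02830459506146387 [ 0.96964094  0.76430892 -1.12575146  1.78818641  0.77310391  1.10857284
 -0.49968771]
side sleeve -1 98 [ 76.7 -17.4 156.3] [ 50. -21. 134.] [ 97.  -5. 323.]
side sleeve 1 115 [ 70.7  21.8 178.3] [ 43.   7. 135.] [ 96.  25. 459.]
side tip -1 32 [181.8 -27.6  89.4] [175. -30.  84.] [188. -26.  95.]
side tip 1 40 [183.4  31.7  87.9] [175.  30.  80.] [190.  33.  95.]
side spec 0.65 [328.5, 267.7] 130 [0.5492 0.0481 0.0176] ((550.5027465820312, 41.03230285644531), (38.29393005371094, 16.50232696533203), 85.73667907714844) [[0.5435 0.0251 0.009 ]
 [0.558  0.0587 0.0242]]
top sleeve -1 14 [ 82.6 -20.6 145.3] [ 55. -22. 144.] [ 95. -19. 147.]
top sleeve 1 9 [ 77.3  20.8 145.9] [ 53.  20. 144.] [ 96.  23. 148.]
top tip -1 4 [184.2 -29.8  95.6] [182. -31.  95.] [186. -29.  97.]
top tip 1 3 [184.3  29.9  95.6] [182.  30.  95.] [186.  30.  96.]
top spec 0.43 [293.8, 222.3] 32 [0.5511 0.0366 0.0205] ((551.1564331054688, 34.167205810546875), (10.25006103515625, 22.49503517150879), 0.5855652093887329) [[0.546  0.0252 0.0152]
 [0.5562 0.0433 0.0245]]
```

View pics/pre.png

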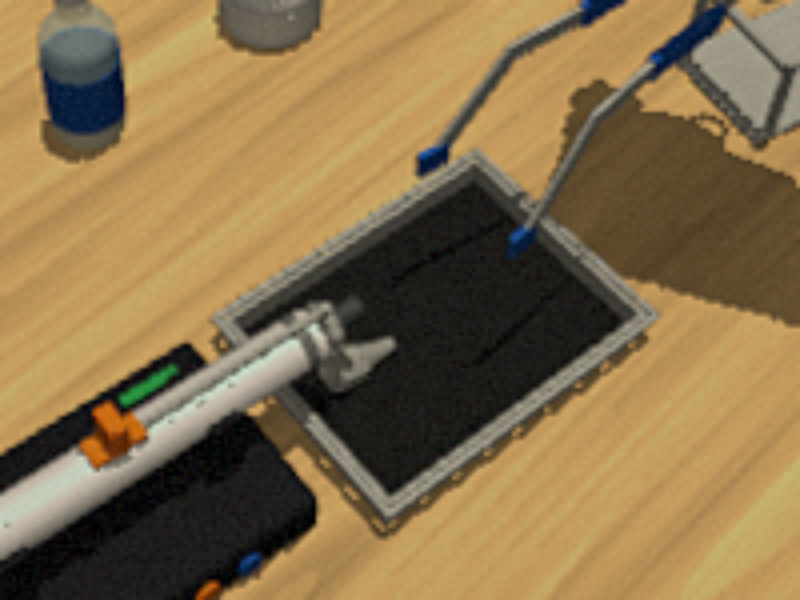

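The tips at (432,158) and (520,240) are fully open and level. The speculum's collar is at (345,365) in the crop, just below the nose. I'll descend, move forward to straddle the collar, and squeeze.

```bash
python3 - <<'E'
from h import *
u=np.array([np.cos(np.radians(86)),np.sin(np.radians(86))])
C=np.array([.5515,.0505]); z=.048
ctrl.movel(list(C-.075*u-.1825*u)+[z],max_speed=.12)
s=get_state(); print(s["time"],s["tcp_pos"],s["contact_force"])
ctrl.movel(list(C-.1825*u)+[z],max_speed=.08)
s=get_state(); print(s["time"],s["tcp_pos"],s["contact_force"])
im,d=vision.grab_frame("side"); a=im[220:310,280:400].copy(); tips("side",im,d,s)
for F in(45,80):
    ctrl.close_gripper(F); s=get_state(); print(F,s["time"],s["width"],s["gripper_force"],s["contact_force"])
im,d=vision.grab_frame("side"); tips("side",im,d,s); b=im[220:310,280:400]
cv2.imwrite("pics/sq.png",cv2.resize(np.hstack([a,b]),(800,300)))
E
```

```text
20.25 [ 0.53397105 -0.20609129  0.04842742] [ 0.00801872  0.63206965 -0.54741257]
21.3417 [ 0.53866743 -0.13227647  0.04785246] [ 0.31021793  0.07085378 -0.84133379]
side sleeve -1 120 [ 76.3 -18.1  63.2] [ 52. -22.   3.] [ 97. -10.  73.]
side sleeve 1 148 [73.4 22.2 77.5] [50.  7.  3.] [ 98.  32. 304.]
side tip 1 47 [182.   30.4  13. ] [170.  21.   4.] [190.  33.  22.]
45 21.6083 0.022786956767536472 51.82989478111267 [-0.36350314  0.54313996 -0.44472932]
80 21.825 0.02172876000120939 83.94954800605774 [-1.74172274e-03 -5.92752500e-02 -2.21509509e+00]
side sleeve -1 117 [ 75.9 -10.1  63.8] [ 52. -25.   3.] [98. -4. 75.]
side sleeve 1 155 [72.9 16.4 83.9] [43.  8.  4.] [ 98.  35. 309.]
side tip -1 9 [178.   -6.8   9.9] [156. -14.   3.] [196.  -0.  25.]
side tip 1 38 [185.4  12.   16.6] [172.   9.   3.] [198.  14.  28.]
```

View pics/sq.png

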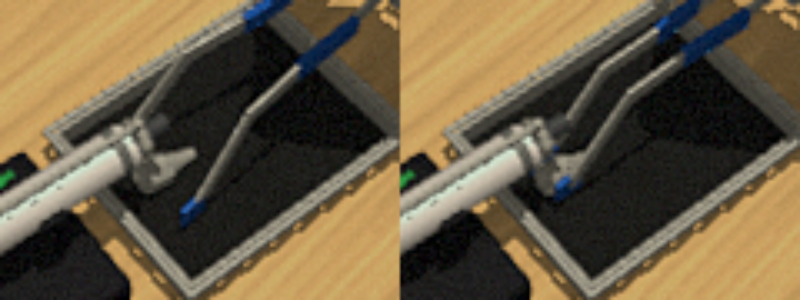

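The right half shows the tips closed on the collar, with the near tip at (565,187). I'll lift slightly, pull back from under the nose, then raise it.

```bash
python3 - <<'E'
from h import *
u=np.array([np.cos(np.radians(86)),np.sin(np.radians(86))])
C=np.array([.5515,.0505])-.1825*u
ctrl.movel(list(C-.004*u)+[.056],max_speed=.04)
ctrl.movel(list(C-.085*u)+[.058],max_speed=.08)
ctrl.movel(list(C-.085*u)+[.165],max_speed=.08)
ctrl.pause(.5)
s=get_state(); print(s["time"],s["tcp_pos"],s["width"],s["gripper_force"],s["contact_force"])
out=[]
for cam in("side","top"):
    im,d=vision.grab_frame(cam); tips(cam,im,d,s); W=cloud(cam,d)
    for r in models.masks_of(cam,"speculum_mid")[:2]:
        P=W[r["mask"]&(d>0)]
        if len(P): print(cam,"spec",r["p"],r["point"],len(P),np.round(np.median(P,0),4))
    out.append(cv2.resize(im[150:330,240:440] if cam=="side" else im[160:280,220:420],(400,360)))
    m=models.masks_of(cam,"slide_pad")[:1]; print(m and (m[0]["p"],m[0]["point"]))
cv2.imwrite("pics/lift.png",np.hstack(out))
E
```

```text
25.4083 [ 0.53283427 -0.2163325   0.16496729] 0.021765474386975944 83.95027756690979 [ 0.04652956 -0.73577758 -0.79595011]
side sleeve -1 96 [ 75.4  -8.6 210.4] [ 44. -12. 181.] [ 97.  -6. 421.]
side sleeve 1 117 [ 74.1  14.2 193.8] [ 51.  11. 181.] [ 97.  17. 191.]
side tip -1 23 [183.6  -8.5 140.5] [176. -10. 135.] [191.  -7. 144.]
side tip 1 36 [184.5  12.8 138. ] [176.  11. 131.] [191.  14. 143.]
(0.92, [279.9, 278.4])
top sleeve -1 5 [ 64.2 -12.9 192.4] [ 53. -14. 192.] [ 87. -11. 193.]
top sleeve 1 5 [ 80.9  12.1 190.4] [ 58.  10. 189.] [ 97.  14. 192.]
top tip -1 4 [184.4 -10.3 145.4] [181. -11. 145.] [187. -10. 146.]
top tip 1 7 [185.5  11.2 144.6] [182.  10. 143.] [188.  12. 147.]
top spec 0.54 [327.0, 227.6] 96 [ 0.5426 -0.0433  0.138 ]
top spec 0.19 [400.7, 160.0] 775 [ 0.7114 -0.2292  0.0306]
(0.73, [238.4, 217.6])
```

View pics/lift.png

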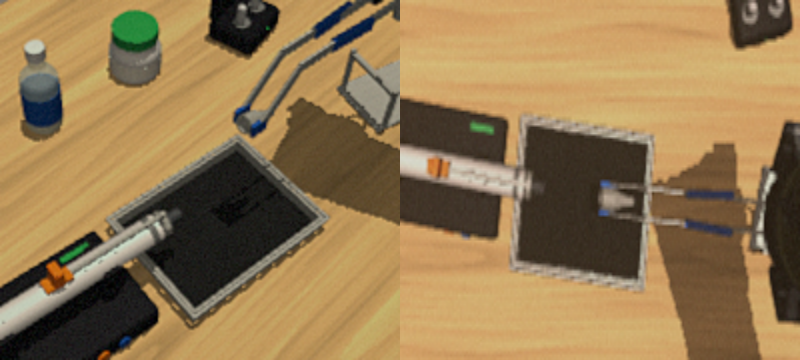

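The speculum is held between the tips at (250,120) in the side crop and (615,198) in the top crop. It is about 13 cm up, clear of everything, with the tray empty and the slide home. Handing in.

```bash
python3 -c "
from h import *
print(ticket.close_job())"
```

```text
the job is handed in; nothing more can be done
None
```

I handed the job in with the speculum held still about 13 cm above the desk, squeezed only by the tongs. The slide was home, and the charger, spray bottle and jar looked undisturbed. The hand-in returned no verdict.

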